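# Bar a bench compressor just past compression and store the mark

### The arm

A 6-joint arm with a two-finger parallel gripper is mounted at the origin on the work surface. World frame = base frame: x ahead of the robot, y to its left, z up, the work surface at z = 0. Lengths are in m, angles in rad, forces in N, time in s.
With the tool pointing down it reaches from about 0.375 to 0.9 m from the base axis. Payload 3.1 kg.
Tool frame: the origin (TCP) lies midway between the tips of the shut fingers; the grasp point (between the pads) lies 19 mm behind it (robot.grip_depth is the distance from the TCP to the grasp point, in m); z points along the fingers, y is the direction in which the jaws open and shut (so a half turn about z gives the same grasp; the last joint's range is limited). The gripper opens to 87 mm and grips with 3 to 60 N. Pads are 19 mm wide; open, the fingers measure 117 mm over their backs; the gripper's body (75 mm by 190 mm) begins 51 mm behind the grasp point.
Start: joints at [-0.178, 0.527, 1.433, -0, 1.181, -0.178], TCP at [0.625, 0, 0.223] pointing down, gripper open.
Joint ranges: [-3.08, 3.08], [-0.75, 2.2], [0.22, 2.44], [-1.43, 4.57], [0, 2.65], [-2.85, 2.85]. Speed limits (rad/s): [2.79, 2.79, 3.14, 3.14, 3.14, 3.14].

### API

Orientations are given as a unit quaternion [x, y, z, w].
In Python, from rig import robot gives the robot as it stands.
- The arm moves only by the tool carry_out, never from a script. Its arguments are lists of equal length, an entry for each row: "dr": the turn, a rotation vector about the world's x, y, z in rad, a list of three; "translation": the shift along the world's x, y, z in cm, a list of three; "grip": the opening, from 0 (shut) to 1 (fully open). A call has 1 to 20 rows; each row is the pose to reach, as a shift and turn from the pose commanded when the call began; what a row does not reach only later rows make up. A row lasts 1/12 s, in which the tool goes at most 41.7 mm and 7.16 degrees, less where a joint would pass 70% of its speed; a pose out of reach is approached as far as the arm can. A call with a gripper value outside its range is refused whole. The fingers move at their own pace and stop on an object; "newtons" is the grip in N (left out, the last holds). Time passes only in rows, so rows that repeat a pose let the fingers close. It gives the time, the measured TCP pose, the force and the opening at its end, in the units of the state.
- robot.get_obs(): the state, without advancing time (a new reading comes with each control period).
- robot.camera(name): name is "scene" or "side" or "wrist"; returns a dict with "color" (480x640x3 uint8, blue, green, red), "camera_matrix" (3x3 intrinsics, pixels), "dist_coeffs" ([k1, k2, p1, p2, k3] as OpenCV has them; the pictures are not rectified), "T" (4x4, takes a point from camera to world coordinates). Camera axes: x right, y down, z forward; pixel columns grow to the right and rows downward; lengths in m; the calibration is good to about 2 mm. A picture is of the moment at which its call begins. There is no depth.
- robot.hand_in(): hands the job in, once; it reports no verdict.
The state is a dict: "time": time; "q": joint angles; "joint_velocities": joint speeds; "joint_torque": joint torques, N m; "position": TCP position; "tool_rot": TCP orientation; "ft_force": force on the tool from outside, world axes, zero at the start; "moment": the same for the moment, N m; "grip_width": finger opening in m.
Only numpy, scipy, OpenCV 4.12 (cv2) and the standard library are available. Lean on these libraries where they do the work, as an engineer would, in place of code of your own. Each camera call takes 0.05 s, during which the arm holds its last target. There are 200 camera calls.

### The job

Turn the compressor's flywheel slowly clockwise (seen from above) by its upright handle until you feel the resistance of compression build to its peak and give way, and stop just past that point. Let go of the wheel, leaving it there, then press the logger's button to store the mark. Do not force or spin the wheel, and leave the other things on the bench where they are.

Things in the scene. Friction and masses are not known exactly. Their poses are not given: they have to be found in the camera images.
- wheel_centre (a point): Point on the flywheel's vertical axis, level with its flat upper face, 134 mm above the bench. The dark steel wheel is a horizontal disc 190 mm across, 22 mm thick, over a closed grey crankcase (172 mm square) with a finned cylinder lying out to one side below it. A 44 mm wide hub stands 12 mm above the upper face.
- handle_top (a point): Centre of the top of the flywheel's handle: an upright plain aluminium round sleeve, 24 mm across, from 2 to 55 mm above the wheel's upper face (top 189 mm above the bench), its axis 75 mm from the wheel's axis. The sleeve spins freely on its own pin, so the hand need not turn with the wheel.
- flywheel (a joint): Angle of the flywheel in rad; grows as the wheel turns clockwise seen from above. Its zero has no relation to the piston. The free wheel drags with 1 to 2 N at the handle. Let go before the compression has given way, it rolls back; after that it stays where it is left and cannot be turned back past that place. Just past means at most about 0.4 rad beyond where the wheel has become free.
- logger: The logger: a grey box 110 by 150 mm, 45 mm high, fixed, on one side of the compressor; origin at the centre of its underside. Its one round white button is 32 mm across.
- store_top (a point): Centre of the top of the logger's button. The button is pressed straight down, 6 mm, against a spring (5 N when fully down), and comes back by itself.
- store (a joint): Travel of the button in m: 0 up, 0.006 fully down; it counts as pressed beyond 0.004.
- phone: Bystander: phone lying flat, 150 by 72 by 9 mm; origin at the centre of its underside.
- mouse: Bystander: white computer mouse, 110 by 58 by 33 mm; origin at the centre of its underside.
- driver: Bystander: screwdriver lying on the bench.
- spanner: Bystander: open-ended spanner lying on the bench.
- screws: Bystander: jar, 60 mm across and 75 mm high; origin at the centre of its underside.
- brick: Bystander: black power brick, 150 by 65 by 34 mm; origin at the centre of its underside.
- bracket: Bystander: small green angle bracket, 60 by 50 by 46 mm; origin at the centre of its foot's underside.
- compressor: The machine, bolted down; origin under the wheel's axis. Inside, a sprung follower meets a fixed lobe that cannot be seen, 0.15 to 3.2 rad clockwise of the start: turned slowly, the force at the handle rises over 0.25 rad to a peak of 10 to 14 N (more if turned fast), stays near it for 0.2 rad, then gives way within 0.15 rad; the wheel is then carried on some 0.2 rad by itself and is free.

How it is judged:
On the way, in this order (a step that is already met when the one before it is completed fails the run):
1. the flywheel has been brought to a stop just past the compression peak (x of handle_top in the frame of lobe above 0 m and y of handle_top in the frame of lobe between -0.032 and 0.01 m and velocity of joint flywheel between -0.1 and 0.1 rad/s), for 0.2 s.
2. the wheel let go, the logger's button is pressed (value of joint store above 0.004 m and contact force between the fingers and flywheel below 0.1 N), for 0.05 s.
At the end, for the whole second after the job is handed in: The flywheel rests just past the compression peak (the resistance has given way, and the wheel is no more than about 0.45 rad beyond where it became free), and the logger's button is up again (x of handle_top in the frame of lobe above 0 m and y of handle_top in the frame of lobe between -0.032 and 0.01 m and velocity of joint flywheel between -0.05 and 0.05 rad/s and value of joint store below 0.002 m); the robot touches nothing.
It fails at once if the wheel was forced: driven hard or fast into the compression, which loads the inside of the machine beyond 90 N (about 50 N when turned slowly) (contact force between flywheel and lobe above 90 N).
It fails at once if the wheel was spun or let fly (faster than 4 rad/s) (velocity of joint flywheel above 4 rad/s).
It fails at once if the wheel was turned counter-clockwise instead (well back from its start) (value of joint flywheel below -0.5 rad).
It fails at once if a bystander was moved more than 30 mm (distance of any of phone, mouse, driver, spanner, screws, brick, bracket from where it was at the start of the episode above 0.03 m).
It also fails if it takes over 67 s, if anything falls off the work surface, if the arm or the gripper's body presses on something with over 40 N, if the wrist force passes 120 N, or if a joint passes its speed limit or range.

## Working session

There is one attempt and no reset: what is moved stays moved. The work goes in short steps, Python scripts to look and compute and a tool call to move; the robot and the scene stay as the last step left them, time stands still between calls to the robot, and variables do not carry over. Pictures are saved under pics/ and viewed, about 8 in all and at most 12, crops included, and the job is handed in when it is done.

Besides the shell and the picture viewer there is one more tool, called after ">>>" in YAML: its name, and indented under it one key for each argument. carry_out: Moves the arm, as the interface text tells. Its arguments: {"type":"object","properties":{"dr":{"type":"array"},"translation":{"type":"array"},"grip":{"type":"array"},"newtons":{"type":"number"}},"required":["dr","translation","grip"]}

```bash
mkdir -p pics; ls; cat > h.py <<'E'
import numpy as np, cv2
from rig import robot
def ray(c,uv):
    p=cv2.undistortPoints(np.array([[uv]],float),np.array(c["camera_matrix"]),np.array(c["dist_coeffs"]))[0,0]
    T=np.array(c["T"]); return T[:3,3],T[:3,:3]@np.array([p[0],p[1],1.])
def onz(c,uv,z):
    o,d=ray(c,uv); return o+d*(z-o[2])/d[2]
def proj(c,P):
    T=np.linalg.inv(np.array(c["T"])); r,_=cv2.Rodrigues(T[:3,:3])
    return cv2.projectPoints(np.array(P,float).reshape(-1,3),r,T[:3,3],np.array(c["camera_matrix"]),np.array(c["dist_coeffs"]))[0].reshape(-1,2)
def obs():
    o=robot.get_obs(); print({k:np.round(o[k],4).tolist() for k in("time","position","tool_rot","ft_force","grip_width","q")})
E
python3 - <<'E'
from h import *
for n in("scene","side"):
    c=robot.camera(n); cv2.imwrite(f"pics/{n}0.png",c["color"]); print(n,np.round(c["T"],3).tolist())
obs()
E
```

```text
pics
scene [[0.076, 0.661, -0.747, 1.416], [0.997, -0.067, 0.042, -0.078], [-0.023, -0.747, -0.664, 0.957], [0.0, 0.0, 0.0, 1.0]]
side [[-0.902, -0.222, 0.37, 0.027], [-0.431, 0.498, -0.752, 0.982], [-0.017, -0.838, -0.545, 0.846], [0.0, 0.0, 0.0, 1.0]]
{'time': 0.1, 'position': [0.6243, 0.0002, 0.2217], 'tool_rot': [0.7071, 0.7071, -0.0005, -0.0008], 'ft_force': [0.4237, 0.4079, -0.2265], 'grip_width': 0.0867, 'q': [-0.1785, 0.5284, 1.4338, 0.0, 1.1814, -0.1785]}
```

View pics/scene0.png

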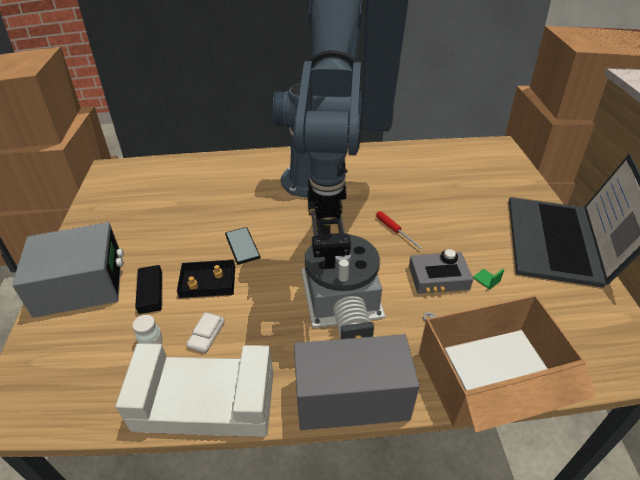

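View pics/side0.png

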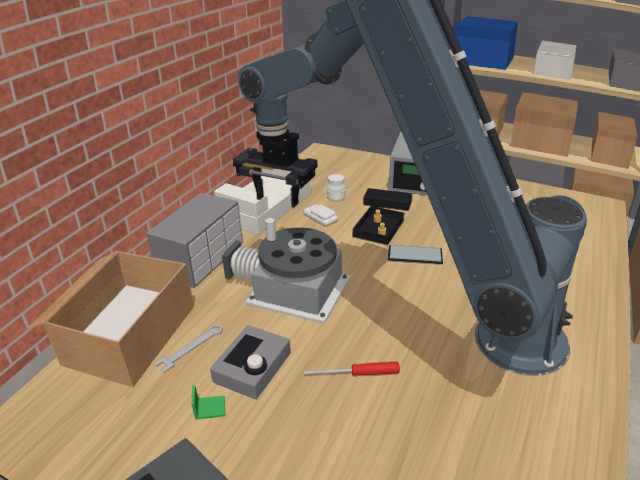

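The scene view shows the flywheel at about (342,262), its handle at (343,268) and the button at (449,255). In the side view the handle top is near (270,222), the hub near (297,244) and the button near (256,362). Next I'll take zoomed crops.

```bash
python3 - <<'E'
from h import *
a=cv2.imread("pics/scene0.png");b=cv2.imread("pics/side0.png")
f=lambda i,x,y,w,h,s:cv2.resize(i[y:y+h,x:x+w],(w*s,h*s),interpolation=cv2.INTER_CUBIC)
A=f(a,295,225,100,75,4);B=f(b,240,210,100,75,4);C=f(a,400,230,100,75,4);D=f(b,205,320,100,75,4)
cv2.imwrite("pics/z.png",np.vstack([np.hstack([A,B]),np.hstack([C,D])]))
E
```

```text
(no output)
```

View pics/z.png

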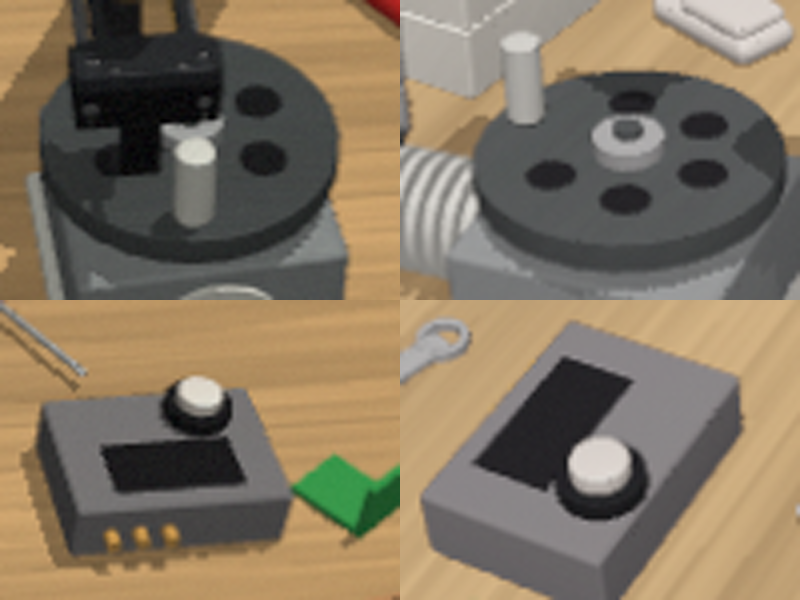

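The crops give these top centres:

| Point | Scene pixel | Side pixel |
|---|---|---|
| Handle | (344,263) | (270.2,220.3) |
| Button | (450,253) | (254.8,359) |
| Hub | – | (297,243.2) |

```bash
python3 - <<'E'
from h import *
s=robot.camera("scene");d=robot.camera("side")
def tri(u,v):
    M=[];r=[]
    for c,p in((s,u),(d,v)):
        o,k=ray(c,p);k/=np.linalg.norm(k);P=np.eye(3)-np.outer(k,k);M.append(P);r.append(P@o)
    return np.linalg.lstsq(np.vstack(M),np.hstack(r),rcond=None)[0]
h=tri((344,263.2),(270.2,220.3));print("handle",h,onz(s,(344,263.2),.189),onz(d,(270.2,220.3),.189))
print("button",tri((450,253),(254.8,359)),onz(s,(450,253),.06),onz(d,(254.8,359),.06))
w=onz(d,(297,243.2),.146);print("hub",w)
# wheel rim from side: dark mask, fit ellipse
e=[onz(d,(240+x/4,210+y/4),.134) for x,y in((74,155),(384,150),(232,72),(180,243))]
print("rim",np.round(e,3))
print("r",np.linalg.norm(h[:2]-w[:2]),np.arctan2(h[1]-w[1],h[0]-w[0]))
E
```

```text
handle [0.62393343 0.03798514 0.18647888] [0.62804044 0.03849281 0.189     ] [0.6214557  0.03962426 0.189     ]
button [0.48915491 0.35242705 0.06520278] [0.48514104 0.35595561 0.06      ] [0.49151727 0.34667834 0.06      ]
hub [0.54780121 0.0449976  0.146     ]
rim [[ 0.63   0.088  0.134]
 [ 0.463  0.008  0.134]
 [ 0.587 -0.035  0.134]
 [ 0.529  0.141  0.134]]
r 0.07645449354803398 -0.09184986132483823
```

>>> carry_out:
  dr:
    - [0,0,0.5]
    - [0,0,1.0]
    - [0,0,1.48]
    - [0,0,1.48]
    - [0,0,1.48]
    - [0,0,1.48]
    - [0,0,1.48]
    - [0,0,1.48]
    - [0,0,1.48]
    - [0,0,1.48]
    - [0,0,1.48]
    - [0,0,1.48]
    - [0,0,1.48]
    - [0,0,1.48]
    - [0,0,1.48]
  translation:
    - [-0.1,1,1]
    - [-0.2,2,1]
    - [-0.3,3,1]
    - [-0.3,3.9,1]
    - [-0.3,3.9,1]
    - [-0.3,3.9,1]
    - [-0.3,3.9,1]
    - [-0.3,3.9,1]
    - [-0.3,3.9,1]
    - [-0.3,3.9,1]
    - [-0.3,3.9,1]
    - [-0.3,3.9,1]
    - [-0.3,3.9,1]
    - [-0.3,3.9,1]
    - [-0.3,3.9,1]
  grip: [1,1,1,1,1,1,1,1,1,1,1,1,1,1,1]
  newtons: 40

```text
time: 1.45
position: [0.6219, 0.0391, 0.2324]
tool_rot: [0.047, 0.999, 0.0, -0.0]
ft_force: [0.2, 0.9, -0.8]
grip_width: 0.0869
```

```bash
python3 - <<'E'
from h import *
obs()
c=robot.camera("wrist");i=c["color"].copy()
for P,k in(([.6222,.0388,.189],(0,0,255)),([.5475,.0455,.146],(0,255,0))):
    p=proj(c,[P])[0];print(p)
    if abs(p).max()<2000: cv2.drawMarker(i,tuple(int(x) for x in p),k,0,14)
cv2.imwrite("pics/w1.png",i)
E
```

```text
{'time': 1.45, 'position': [0.6219, 0.0391, 0.2324], 'tool_rot': [0.0465, 0.9989, 0.0, -0.0001], 'ft_force': [0.1751, 0.9492, -0.8178], 'grip_width': 0.0869, 'q': [-0.1164, 0.5146, 1.4267, 0.0001, 1.2006, -1.5941]}
[317.15858313 272.61126422]
[316.86523918 126.23560846]
```

View pics/w1.png

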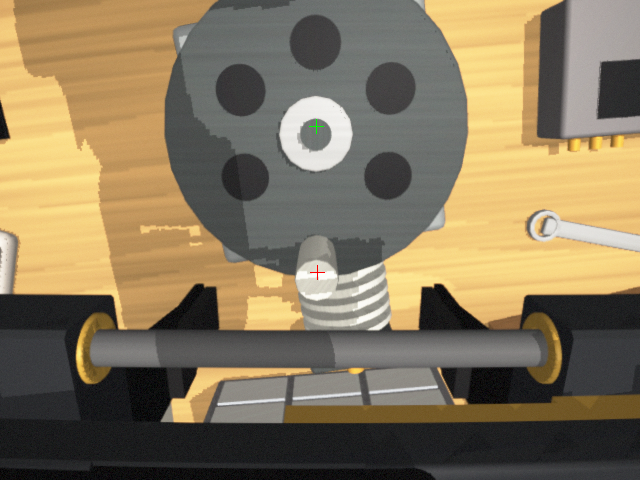

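The wrist view shows the handle top at (318,279) and the hub at (316,133). Both sit about 7 px (3 mm) further in +x than projected, so I take the wheel centre as (0.550, 0.0455) with the handle at x 0.625. Next I go down and cage the handle without clamping it.

>>> carry_out:
  dr:
    - [0,0,0]
    - [0,0,0]
    - [0,0,0]
    - [0,0,0]
    - [0,0,0]
    - [0,0,0]
    - [0,0,0]
    - [0,0,0]
    - [0,0,0]
    - [0,0,0]
    - [0,0,0]
    - [0,0,0]
  translation:
    - [0.3,0,-2]
    - [0.3,0,-4]
    - [0.3,0,-6]
    - [0.3,0,-7.8]
    - [0.3,0,-7.8]
    - [0.3,0,-7.8]
    - [0.3,0,-7.8]
    - [0.3,0,-7.8]
    - [0.3,0,-7.8]
    - [0.3,0,-7.8]
    - [0.3,0,-7.8]
    - [0.3,0,-7.8]
  grip: [1,1,1,0.8,0.6,0.4,0.32,0.32,0.32,0.32,0.32,0.32]
  newtons: 40

```text
time: 2.5
position: [0.6252, 0.039, 0.155]
tool_rot: [0.045, 0.999, -0.0, 0.0]
ft_force: [1.3, -0.4, -0.6]
grip_width: 0.0352
```

```bash
cat > arc.py <<'E'
import numpy as np,sys
# TCP positions for wheel angle th (clockwise from start), shifts in cm from previous th
C=np.array([.550,.0455]);p=lambda t:C+.075*np.array([np.cos(-.09-t),np.sin(-.09-t)])
def rows(t0,dt,n):
    print(t0,[[*np.round((p(t0+dt*k/n)-p(t0))*100,2).tolist(),0] for k in range(1,n+1)])
if __name__=="__main__":
    for k in range(20): rows(round(.2*k,2),.2,4)
E
python3 arc.py
```

```text
0.0 [[-0.04, -0.37, 0], [-0.1, -0.74, 0], [-0.18, -1.11, 0], [-0.28, -1.47, 0]]
0.2 [[-0.12, -0.36, 0], [-0.25, -0.71, 0], [-0.4, -1.05, 0], [-0.57, -1.39, 0]]
0.4 [[-0.18, -0.33, 0], [-0.39, -0.64, 0], [-0.6, -0.95, 0], [-0.83, -1.24, 0]]
0.6 [[-0.25, -0.28, 0], [-0.51, -0.55, 0], [-0.78, -0.81, 0], [-1.06, -1.05, 0]]
0.8 [[-0.3, -0.23, 0], [-0.61, -0.44, 0], [-0.92, -0.64, 0], [-1.25, -0.82, 0]]
1.0 [[-0.34, -0.17, 0], [-0.68, -0.31, 0], [-1.03, -0.44, 0], [-1.39, -0.56, 0]]
1.2 [[-0.36, -0.09, 0], [-0.73, -0.17, 0], [-1.1, -0.23, 0], [-1.47, -0.27, 0]]
1.4 [[-0.37, -0.02, 0], [-0.75, -0.02, 0], [-1.12, -0.01, 0], [-1.5, 0.03, 0]]
1.6 [[-0.37, 0.05, 0], [-0.74, 0.13, 0], [-1.1, 0.22, 0], [-1.46, 0.33, 0]]
1.8 [[-0.35, 0.13, 0], [-0.7, 0.27, 0], [-1.04, 0.43, 0], [-1.37, 0.61, 0]]
2.0 [[-0.32, 0.19, 0], [-0.63, 0.4, 0], [-0.93, 0.63, 0], [-1.22, 0.87, 0]]
2.2 [[-0.28, 0.25, 0], [-0.54, 0.52, 0], [-0.79, 0.8, 0], [-1.02, 1.09, 0]]
2.4 [[-0.22, 0.3, 0], [-0.42, 0.62, 0], [-0.61, 0.94, 0], [-0.78, 1.28, 0]]
2.6 [[-0.16, 0.34, 0], [-0.29, 0.69, 0], [-0.41, 1.05, 0], [-0.52, 1.41, 0]]
2.8 [[-0.08, 0.37, 0], [-0.15, 0.73, 0], [-0.2, 1.11, 0], [-0.23, 1.48, 0]]
3.0 [[-0.01, 0.37, 0], [-0.0, 0.75, 0], [0.03, 1.12, 0], [0.07, 1.5, 0]]
3.2 [[0.06, 0.37, 0], [0.15, 0.73, 0], [0.25, 1.1, 0], [0.37, 1.45, 0]]
3.4 [[0.14, 0.35, 0], [0.29, 0.69, 0], [0.46, 1.02, 0], [0.65, 1.35, 0]]
3.6 [[0.2, 0.31, 0], [0.42, 0.62, 0], [0.66, 0.91, 0], [0.9, 1.19, 0]]
3.8 [[0.26, 0.27, 0], [0.54, 0.52, 0], [0.82, 0.76, 0], [1.12, 0.99, 0]]
```

>>> carry_out:
  dr:
    - [0,0,-0.025]
    - [0,0,-0.05]
    - [0,0,-0.075]
    - [0,0,-0.1]
    - [0,0,-0.125]
    - [0,0,-0.15]
    - [0,0,-0.175]
    - [0,0,-0.2]
  translation:
    - [-0.02,-0.19,0]
    - [-0.04,-0.37,0]
    - [-0.07,-0.56,0]
    - [-0.1,-0.74,0]
    - [-0.14,-0.93,0]
    - [-0.18,-1.11,0]
    - [-0.23,-1.29,0]
    - [-0.28,-1.47,0]
  grip: [0.32,0.32,0.32,0.32,0.32,0.32,0.32,0.32]

```text
time: 3.17
position: [0.6223, 0.0242, 0.1546]
tool_rot: [0.146, 0.989, 0.0, 0.0]
ft_force: [1.6, 1.4, 0.8]
grip_width: 0.0279
```

>>> carry_out:
  dr:
    - [0,0,-0.025]
    - [0,0,-0.05]
    - [0,0,-0.075]
    - [0,0,-0.1]
    - [0,0,-0.125]
    - [0,0,-0.15]
    - [0,0,-0.175]
    - [0,0,-0.2]
  translation:
    - [-0.06,-0.18,0]
    - [-0.12,-0.36,0]
    - [-0.18,-0.53,0]
    - [-0.25,-0.71,0]
    - [-0.32,-0.88,0]
    - [-0.4,-1.05,0]
    - [-0.48,-1.22,0]
    - [-0.57,-1.39,0]
  grip: [0.32,0.32,0.32,0.32,0.32,0.32,0.32,0.32]

```text
time: 3.83
position: [0.6165, 0.0102, 0.1546]
tool_rot: [0.244, 0.97, -0.0, 0.0]
ft_force: [2.3, 3.3, 0.7]
grip_width: 0.0281
```

>>> carry_out:
  dr:
    - [0,0,-0.025]
    - [0,0,-0.05]
    - [0,0,-0.075]
    - [0,0,-0.1]
    - [0,0,-0.125]
    - [0,0,-0.15]
    - [0,0,-0.175]
    - [0,0,-0.2]
  translation:
    - [-0.09,-0.17,0]
    - [-0.18,-0.33,0]
    - [-0.28,-0.49,0]
    - [-0.39,-0.64,0]
    - [-0.49,-0.8,0]
    - [-0.6,-0.95,0]
    - [-0.71,-1.1,0]
    - [-0.83,-1.24,0]
  grip: [0.32,0.32,0.32,0.32,0.32,0.32,0.32,0.32]

```text
time: 4.5
position: [0.6082, -0.0022, 0.1546]
tool_rot: [0.34, 0.941, 0.0, 0.0]
ft_force: [1.0, 2.4, 0.9]
grip_width: 0.0277
```

>>> carry_out:
  dr:
    - [0,0,-0.025]
    - [0,0,-0.05]
    - [0,0,-0.075]
    - [0,0,-0.1]
    - [0,0,-0.125]
    - [0,0,-0.15]
    - [0,0,-0.175]
    - [0,0,-0.2]
  translation:
    - [-0.12,-0.14,0]
    - [-0.25,-0.28,0]
    - [-0.38,-0.42,0]
    - [-0.51,-0.55,0]
    - [-0.64,-0.68,0]
    - [-0.78,-0.81,0]
    - [-0.92,-0.93,0]
    - [-1.06,-1.05,0]
  grip: [0.32,0.32,0.32,0.32,0.32,0.32,0.32,0.32]

```text
time: 5.17
position: [0.5975, -0.0126, 0.1546]
tool_rot: [0.432, 0.902, -0.0, 0.0]
ft_force: [1.7, 1.3, 0.5]
grip_width: 0.028
```

>>> carry_out:
  dr:
    - [0,0,-0.025]
    - [0,0,-0.05]
    - [0,0,-0.075]
    - [0,0,-0.1]
    - [0,0,-0.125]
    - [0,0,-0.15]
    - [0,0,-0.175]
    - [0,0,-0.2]
  translation:
    - [-0.15,-0.12,0]
    - [-0.3,-0.23,0]
    - [-0.45,-0.34,0]
    - [-0.61,-0.44,0]
    - [-0.76,-0.54,0]
    - [-0.92,-0.64,0]
    - [-1.08,-0.73,0]
    - [-1.25,-0.82,0]
  grip: [0.32,0.32,0.32,0.32,0.32,0.32,0.32,0.32]

```text
time: 5.83
position: [0.585, -0.0208, 0.1546]
tool_rot: [0.52, 0.854, 0.0, 0.0]
ft_force: [1.9, 0.6, 0.5]
grip_width: 0.0281
```

Only drag (about 2 N) so far. Continuing.

>>> carry_out:
  dr:
    - [0,0,-0.025]
    - [0,0,-0.05]
    - [0,0,-0.075]
    - [0,0,-0.1]
    - [0,0,-0.125]
    - [0,0,-0.15]
    - [0,0,-0.175]
    - [0,0,-0.2]
  translation:
    - [-0.17,-0.09,0]
    - [-0.34,-0.17,0]
    - [-0.51,-0.24,0]
    - [-0.68,-0.31,0]
    - [-0.86,-0.38,0]
    - [-1.03,-0.44,0]
    - [-1.21,-0.5,0]
    - [-1.39,-0.56,0]
  grip: [0.32,0.32,0.32,0.32,0.32,0.32,0.32,0.32]

```text
time: 6.5
position: [0.5758, -0.026, 0.1547]
tool_rot: [0.603, 0.798, 0.004, 0.004]
ft_force: [11.8, 3.9, -7.6]
grip_width: 0.0278
```

>>> carry_out:
  dr:
    - [0,0,-0.025]
    - [0,0,-0.05]
    - [0,0,-0.075]
    - [0,0,-0.1]
    - [0,0,-0.125]
    - [0,0,-0.15]
    - [0,0,-0.175]
    - [0,0,-0.2]
  translation:
    - [-0.18,-0.05,0]
    - [-0.36,-0.09,0]
    - [-0.55,-0.13,0]
    - [-0.73,-0.17,0]
    - [-0.91,-0.2,0]
    - [-1.1,-0.23,0]
    - [-1.29,-0.25,0]
    - [-1.47,-0.27,0]
  grip: [0.32,0.32,0.32,0.32,0.32,0.32,0.32,0.32]

```text
time: 7.17
position: [0.5642, -0.0298, 0.1547]
tool_rot: [0.68, 0.733, 0.005, 0.007]
ft_force: [17.3, 1.6, -12.9]
grip_width: 0.0283
```

>>> carry_out:
  dr:
    - [0,0,-0.01]
    - [0,0,-0.02]
    - [0,0,-0.03]
    - [0,0,-0.04]
    - [0,0,-0.05]
    - [0,0,-0.06]
    - [0,0,-0.07]
    - [0,0,-0.08]
  translation:
    - [-0.07,0,0]
    - [-0.15,0,0]
    - [-0.22,-0.01,0]
    - [-0.3,-0.01,0]
    - [-0.37,-0.01,0]
    - [-0.45,-0.02,0]
    - [-0.52,-0.02,0]
    - [-0.6,-0.02,0]
  grip: [0.32,0.32,0.32,0.32,0.32,0.32,0.32,0.32]

```text
time: 7.83
position: [0.5561, -0.0306, 0.1547]
tool_rot: [0.708, 0.706, 0.003, 0.005]
ft_force: [11.8, -0.9, -7.4]
grip_width: 0.0277
```

>>> carry_out:
  dr:
    - [0,0,-0.01]
    - [0,0,-0.02]
    - [0,0,-0.03]
    - [0,0,-0.04]
    - [0,0,-0.05]
    - [0,0,-0.06]
  translation:
    - [-0.07,0,0]
    - [-0.15,0,0]
    - [-0.22,0,0]
    - [-0.3,0.01,0]
    - [-0.37,0.01,0]
    - [-0.45,0.01,0]
  grip: [0.32,0.32,0.32,0.32,0.32,0.32]

```text
time: 8.33
position: [0.5409, -0.0282, 0.1537]
tool_rot: [0.728, 0.685, -0.003, -0.004]
ft_force: [-6.0, 0.4, 4.2]
grip_width: 0.0278
```

Compression peaked and then gave way: the force reversed, and the wheel now pushes the leading finger. I'll follow it slowly until only drag remains.

>>> carry_out:
  dr:
    - [0,0,-0.015]
    - [0,0,-0.03]
    - [0,0,-0.045]
    - [0,0,-0.06]
    - [0,0,-0.08]
    - [0,0,-0.1]
    - [0,0,-0.1]
    - [0,0,-0.1]
  translation:
    - [-0.12,0.01,0]
    - [-0.25,0.02,0]
    - [-0.37,0.03,0]
    - [-0.5,0.04,0]
    - [-0.62,0.06,0]
    - [-0.75,0.08,0]
    - [-0.75,0.08,0]
    - [-0.75,0.08,0]
  grip: [0.32,0.32,0.32,0.32,0.32,0.32,0.32,0.32]

```text
time: 9.0
position: [0.5391, -0.0284, 0.1547]
tool_rot: [0.761, 0.648, 0.0, 0.001]
ft_force: [-1.2, -0.3, -0.1]
grip_width: 0.028
```

>>> carry_out:
  dr:
    - [0,0,-0.015]
    - [0,0,-0.03]
    - [0,0,-0.045]
    - [0,0,-0.06]
    - [0,0,-0.08]
    - [0,0,-0.1]
    - [0,0,-0.12]
  translation:
    - [-0.12,0.02,0]
    - [-0.25,0.04,0]
    - [-0.37,0.06,0]
    - [-0.5,0.09,0]
    - [-0.62,0.11,0]
    - [-0.75,0.14,0]
    - [-0.88,0.17,0]
  grip: [0.32,0.32,0.32,0.32,0.32,0.32,0.32]

```text
time: 9.58
position: [0.5303, -0.0268, 0.1549]
tool_rot: [0.799, 0.601, 0.001, 0.001]
ft_force: [1.7, -0.3, 0.9]
grip_width: 0.0275
```

Drag is back to +1.7 N, so the wheel is free. I'll go about 0.1 rad further to confirm and hold still.

>>> carry_out:
  dr:
    - [0,0,-0.015]
    - [0,0,-0.03]
    - [0,0,-0.045]
    - [0,0,-0.06]
    - [0,0,-0.08]
    - [0,0,-0.1]
  translation:
    - [-0.12,0.03,0]
    - [-0.24,0.07,0]
    - [-0.36,0.11,0]
    - [-0.48,0.15,0]
    - [-0.6,0.2,0]
    - [-0.7,0.24,0]
  grip: [0.32,0.32,0.32,0.32,0.32,0.32]

```text
time: 10.08
position: [0.5226, -0.0241, 0.1546]
tool_rot: [0.828, 0.56, 0.0, 0.0]
ft_force: [1.1, -0.5, 1.4]
grip_width: 0.0278
```

>>> carry_out:
  dr:
    - [0,0,0]
    - [0,0,0]
    - [0,0,0]
    - [0,0,0]
    - [0,0,0]
    - [0,0,0]
  translation:
    - [0,0,0]
    - [0,0,0]
    - [0,0,0]
    - [0,0,0]
    - [0,0,0]
    - [0,0,0]
  grip: [0.32,0.32,0.32,0.32,0.32,0.32]

```text
time: 10.58
position: [0.5221, -0.024, 0.1543]
tool_rot: [0.828, 0.561, -0.0, -0.001]
ft_force: [0.6, -0.3, 0.2]
grip_width: 0.0279
```

>>> carry_out:
  dr:
    - [0,0,0]
    - [0,0,0]
    - [0,0,0]
    - [0,0,0]
    - [0,0,0]
    - [0,0,0]
    - [0,0,0]
    - [0,0,0]
    - [0,0,0]
    - [0,0,0]
    - [0,0,0]
  translation:
    - [0,0,0]
    - [0,0,0]
    - [0,0,0]
    - [0,0,0]
    - [0,0,0]
    - [0,0,1.5]
    - [0,0,3.5]
    - [0,0,6]
    - [0,0,8]
    - [0,0,8]
    - [0,0,8]
  grip: [0.6,0.6,0.6,0.6,0.6,0.6,0.6,0.6,0.6,0.6,0.6]

```text
time: 11.5
position: [0.5233, -0.0243, 0.2355]
tool_rot: [0.828, 0.561, 0.001, 0.001]
ft_force: [-0.0, 0.3, -1.5]
grip_width: 0.052
```

```bash
python3 - <<'E'
from h import *
obs()
a=robot.camera("scene")["color"];b=robot.camera("side")["color"]
f=lambda i,x,y,w,h,s:cv2.resize(i[y:y+h,x:x+w],(w*s,h*s),interpolation=cv2.INTER_CUBIC)
cv2.imwrite("pics/z2.png",np.hstack([f(a,295,215,100,100,4),f(b,235,190,100,100,4)]))
E
```

```text
{'time': 11.5, 'position': [0.5233, -0.0243, 0.2355], 'tool_rot': [0.8279, 0.5609, 0.0009, 0.0011], 'ft_force': [-0.0111, 0.3163, -1.4721], 'grip_width': 0.052, 'q': [-0.2599, 0.3741, 1.6715, -0.0, 1.0932, 0.12]}
```

View pics/z2.png

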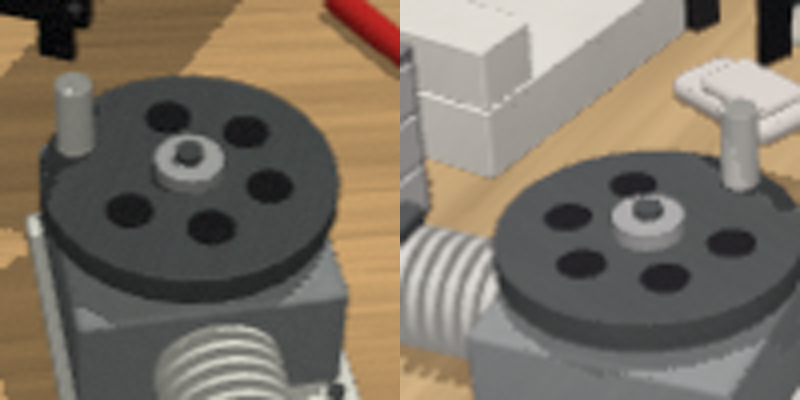

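The handle stands free at scene (313.5,235.3) and side (320.3,216.8), with the fingers clear of it. Moving over the button with the fingers shut.

>>> carry_out:
  dr:
    - [0,0,0]
    - [0,0,0]
    - [0,0,0]
    - [0,0,0]
    - [0,0,0]
    - [0,0,0]
    - [0,0,0]
    - [0,0,0]
    - [0,0,0]
    - [0,0,0]
    - [0,0,0]
    - [0,0,0]
    - [0,0,0]
    - [0,0,0]
    - [0,0,0]
    - [0,0,0]
  translation:
    - [0,1,0]
    - [-0.3,3,0]
    - [-0.5,6,0]
    - [-0.9,9,0]
    - [-1.2,12,0]
    - [-1.5,15,0]
    - [-1.8,18,0]
    - [-2.1,21,0]
    - [-2.4,24,0]
    - [-2.7,27,0]
    - [-3,30,0]
    - [-3.2,33,0]
    - [-3.4,36,0]
    - [-3.5,37.5,0]
    - [-3.5,37.5,0]
    - [-3.5,37.5,0]
  grip: [0.6,0.6,0.5,0.4,0.2,0,0,0,0,0,0,0,0,0,0,0]

```text
time: 12.93
position: [0.4867, 0.351, 0.2333]
tool_rot: [0.827, 0.562, -0.001, 0.0]
ft_force: [-0.4, -0.1, -0.1]
grip_width: 0.0007
```

```bash
python3 - <<'E'
from h import *
obs()
s=robot.camera("scene");d=robot.camera("side")
for u,v in (((313.5,235.3),(320.3,216.8)),):
    print("handle",onz(s,u,.189),onz(d,v,.189))
c=robot.camera("wrist");i=c["color"].copy()
p=proj(c,[[.489,.351,.063]])[0];print(p);cv2.drawMarker(i,tuple(int(x) for x in p),(0,0,255),0,14)
cv2.imwrite("pics/w2.png",i)
E
```

```text
{'time': 12.9333, 'position': [0.4867, 0.351, 0.2333], 'tool_rot': [0.8274, 0.5617, -0.0014, 0.0002], 'ft_force': [-0.4351, -0.09, -0.0815], 'grip_width': 0.0007, 'q': [0.4391, 0.4829, 1.4834, -0.0008, 1.178, 0.8175]}
handle [ 0.52182289 -0.02414387  0.189     ] [ 0.51823693 -0.02397595  0.189     ]
[319.6625004  217.96918597]
```

View pics/w2.png

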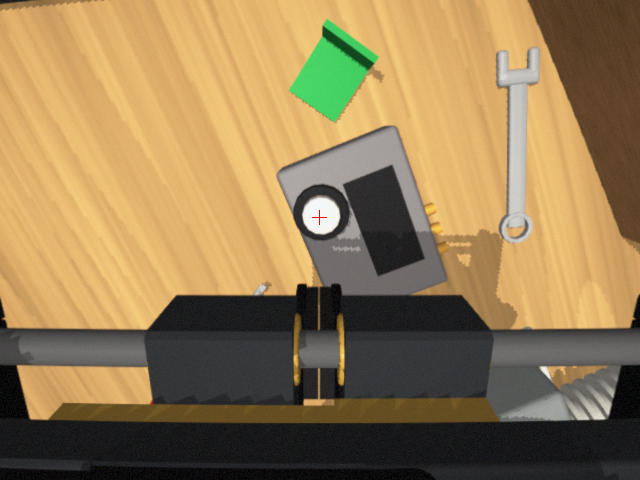

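The button centre is at (321,216), within 2 mm of the projection, and the handle has not moved. Going down.

>>> carry_out:
  dr:
    - [0,0,0]
    - [0,0,0]
    - [0,0,0]
    - [0,0,0]
    - [0,0,0]
    - [0,0,0]
    - [0,0,0]
    - [0,0,0]
  translation:
    - [0.2,0,-3]
    - [0.2,0,-6]
    - [0.2,0,-9]
    - [0.2,0,-12]
    - [0.2,0,-14.5]
    - [0.2,0,-15.9]
    - [0.2,0,-15.9]
    - [0.2,0,-15.9]
  grip: [0,0,0,0,0,0,0,0]

```text
time: 13.75
position: [0.4897, 0.3495, 0.0751]
tool_rot: [0.828, 0.56, -0.001, -0.0]
ft_force: [0.6, 0.6, 0.4]
grip_width: 0.0002
```

>>> carry_out:
  dr:
    - [0,0,0]
    - [0,0,0]
    - [0,0,0]
    - [0,0,0]
    - [0,0,0]
    - [0,0,0]
  translation:
    - [0,0,-0.2]
    - [0,0,-0.4]
    - [0,0,-0.6]
    - [0,0,-0.8]
    - [0,0,-1]
    - [0,0,-1]
  grip: [0,0,0,0,0,0]

```text
time: 14.25
position: [0.4901, 0.3511, 0.0659]
tool_rot: [0.828, 0.561, 0.001, 0.0]
ft_force: [-0.5, 0.1, 2.1]
grip_width: 0.0004
```

>>> carry_out:
  dr:
    - [0,0,0]
    - [0,0,0]
    - [0,0,0]
    - [0,0,0]
  translation:
    - [0,0,-0.2]
    - [0,0,-0.4]
    - [0,0,-0.5]
    - [0,0,-0.5]
  grip: [0,0,0,0]

```text
time: 14.58
position: [0.4902, 0.3511, 0.0614]
tool_rot: [0.828, 0.561, 0.001, 0.0]
ft_force: [-0.8, -1.4, 7.7]
grip_width: 0.0005
```

>>> carry_out:
  dr:
    - [0,0,0]
    - [0,0,0]
    - [0,0,0]
    - [0,0,0]
  translation:
    - [0,0,-0.1]
    - [0,0,-0.3]
    - [0,0,-0.3]
    - [0,0,-0.3]
  grip: [0,0,0,0]

```text
time: 14.92
position: [0.4902, 0.3511, 0.0611]
tool_rot: [0.828, 0.561, 0.001, 0.0]
ft_force: [-4.4, -2.0, 23.5]
grip_width: 0.0008
```

The button is at its stop: the force jumped to 23 N with no further travel. Lifting off.

>>> carry_out:
  dr:
    - [0,0,0]
    - [0,0,0]
    - [0,0,0]
    - [0,0,0]
    - [0,0,0]
    - [0,0,0]
    - [0,0,0]
    - [0,0,0]
  translation:
    - [0,0,0.5]
    - [0,0,1.5]
    - [0,0,4]
    - [0,0,7]
    - [0,0,10]
    - [0,0,12]
    - [0,0,12]
    - [0,0,12]
  grip: [0,0,0,0,0,0,0,0]

```text
time: 15.58
position: [0.49, 0.3511, 0.1785]
tool_rot: [0.828, 0.561, 0.001, 0.0]
ft_force: [-0.4, -0.2, 0.2]
grip_width: 0.0007
```

```bash
python3 - <<'E'
from h import *
obs()
cv2.imwrite("pics/end.png",robot.camera("scene")["color"])
E
```

```text
{'time': 15.5833, 'position': [0.49, 0.3511, 0.1785], 'tool_rot': [0.8279, 0.5609, 0.001, 0.0001], 'ft_force': [-0.4291, -0.1695, 0.1636], 'grip_width': 0.0007, 'q': [0.4365, 0.5489, 1.5356, 0.0001, 1.0552, 0.8163]}
```

View pics/end.png

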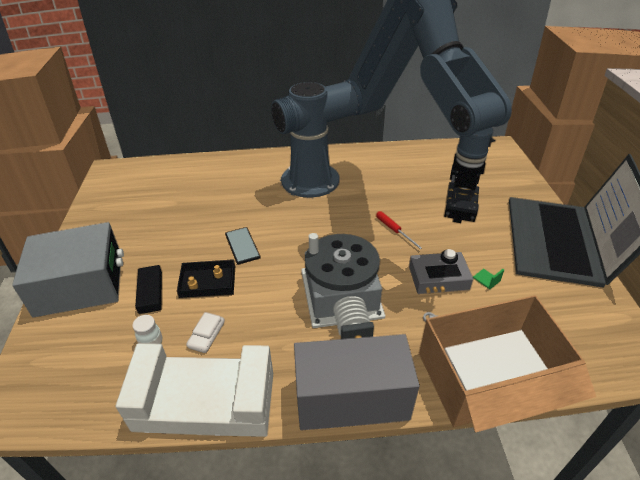

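The handle is still at about (313,236), the button is up at (450,254), the bystanders are in place and the arm is clear. Handing in.

```bash
python3 -c "
from rig import robot
print(robot.hand_in())"
```

```text
the job is handed in; nothing more can be done
None
```

I turned the flywheel clockwise past its compression peak, let go of it, pressed the logger's button and handed the job in at about 16 s. No verdict was reported.

- **Turning the wheel:** I pushed the handle with the fingers caged loosely around it, not clamped. The force rose to about 17 N, then reversed to about -6 N as the compression gave way, and settled at 1–2 N of drag. I stopped roughly 0.15–0.2 rad past where I judged the wheel became free; that figure comes from the force readings and tool position, not a direct angle measurement.
- **Peak force:** The 17 N is above the stated 10–14 N. I was turning at about 0.3 rad/s into the compression, then slowed to about 0.12 rad/s. I could not measure the force inside the machine, so that limit is unchecked.
- **Letting go:** The cameras put the released handle within about 4 mm of where I left it, and it looked the same in the last picture.
- **Pressing the button:** It reached its stop, with the force jumping to 23 N and no further travel. It appeared up again afterwards.
- **End state:** The arm touches nothing, with about zero force at the wrist. The bystanders appeared unmoved in the final picture, which I compared with the first by eye only.

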